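Click the leg marker into the match stop

TASK

The dark side has won: with your fingertips, gently push the dark wooden marker along its brass rail until it clicks over the low ridge of the match stop (the brass bar across the board) and sits in its groove, without forcing it through over the taller ridge. Push only, do not pinch or lift anything; leave the pale marker and everything else on the shelf as it is, and finish with the hand clear.

Things in the scene. Friction and masses are not known exactly. Their poses are not given: they have to be found in the camera images.
- scorer: leg scorer: dark green board 130 (x) x 390 (y) x 16 mm, screwed down. Origin: centre of its underside; y runs along the rails to the score end (roughly the robot's left), z up. Two brass rails (8 mm rods, tops 33 mm above the shelf) lie along y at x = -32 and +32 mm between posts 35 mm high at y = -168 and +168 mm; either may carry the dark marker
- dark_marker: marker to push: dark wooden block 34 (x) x 30 (y, along its rail) x 40 mm high, brass centre line across its top, rail passing through it. Origin: centre of its underside, 24 mm above the shelf (top at 64 mm); axes as the scorer's. It slides only along y, friction about 1 to 2 N; a sprung ball under its centre rides over the ridges of the match stop
- dark_slide (a joint): how far the dark marker has slid towards +y of the scorer, in m, 0 to 0.25; at 0 the marker's centre is 125 mm on the -y side of the board's middle, and it always starts on the -y side of the match stop
- pale_marker: the other side's marker, the same size in pale wood, on the other rail (64 mm away across the board), with a stop groove of its own in the same match stop; it must stay where it is
- match_stop: brass click-stop bar right across the board, clamped at both edges; axes as the scorer's. Origin: middle of its groove, 16 mm above the shelf; a marker is seated when its centre is level with this along y. Low ridge at y = -6 mm: passed with about 6 N, then the force drops and the marker snaps into the groove. Taller ridge at y = +8 mm: holds to about 16 N. Both stay below the markers
- dart_1: dart 150 mm long with copper barrel and red flights, lying on the shelf beyond the board. Origin on the shelf under its middle; loose; only a bystander
- dart_2: the second dart, like the first; loose; only a bystander
- wallet: black plastic dart wallet case 75 x 165 x 33 mm, origin at the centre of its underside; loose; only a bystander
- chalk_bowl: white ceramic bowl of chalk sticks, 104 mm across and 42 mm high, origin at the centre of its underside, off the -y end of the board; loose; only a bystander
- jug: small pewter jug, 70 mm across, 80 mm high, with a handle; origin at the centre of its underside, off the +y end of the board; loose; only a bystander
- duster: board duster, 46 x 115 x 42 mm, grey felt with a wooden back, between the board and the robot; origin at the centre of its underside; loose; only a bystander

How it is judged:
On the way, in this order (a step that is already met when the one before it is completed fails the run):
1. the fingers push the dark marker while it is still short of the match stop (contact force between the fingers and dark_marker above 0.3 N and y of dark_marker in the frame of match_stop below -0.012 m).
2. the dark marker sits in the groove of the match stop (y of dark_marker in the frame of match_stop between -0.0025 and 0.0025 m), for 0.2 s.
At the end, for the whole second after the job is handed in: The dark marker rests in the groove of the match stop (its centre within 2.5 mm of the groove's middle along the rail), the pale marker is within 5 mm and each other thing within 15 mm of where it began, and the jug stands upright (all of step 2 and velocity of joint dark_slide between -0.005 and 0.005 m/s and distance of pale_marker from where it was at the start of the episode below 0.005 m and distance of each of dart_1, dart_2, wallet, chalk_bowl, jug, duster from where it was at the start of the episode below 0.015 m and angle between jug's own z axis and vertical below 0.2 rad); the robot touches nothing.
It fails at once if the dark marker was forced over the taller ridge, past the match stop (y of dark_marker in the frame of match_stop above 0.01 m).
It fails at once if the dark marker was pinched or rammed (more than 30 N from the fingers) (contact force between the fingers and dark_marker above 30 N).
It fails at once if the pale marker was moved (distance of pale_marker from where it was at the start of the episode above 0.005 m).
It fails at once if a dart, the wallet case, the bowl, the jug or the duster was moved, lifted or knocked (distance of any of dart_1, dart_2, wallet, chalk_bowl, jug, duster from where it was at the start of the episode above 0.015 m).
It also fails if it takes over 38 s, if anything falls off the work surface, if the arm or the gripper's body presses on something with over 40 N, if the wrist force passes 120 N, or if a joint passes its speed limit or range.

ROBOT

A 6-joint arm with a two-finger parallel gripper is mounted at the origin on the work surface. World frame = base frame: x ahead of the robot, y to its left, z up, the work surface at z = 0. Lengths are in m, angles in rad, forces in N, time in s.
With the tool pointing down it reaches from about 0.3 to 0.85 m from the base axis. Payload 4.2 kg.
Tool frame: the origin (TCP) lies midway between the tips of the shut fingers; the grasp point (between the pads) lies 19 mm behind it; z points along the fingers, y is the line along which they close (so a half turn about z gives the same grasp; the last joint's range is limited). The gripper opens to 91 mm and grips with 3 to 60 N. Pads are 32 mm wide; open, the fingers measure 118 mm over their backs; the gripper's body (76 mm by 178 mm) begins 60 mm behind the grasp point.
Start: joints at [-1.183, 0.32, 1.565, -0, 1.257, -0.02], TCP at [0.228, -0.528, 0.214] pointing down, gripper open.
Joint ranges: [-3.11, 3.11], [-0.84, 2.01], [0.21, 2.61], [-1.34, 4.49], [0.05, 2.63], [-2.56, 2.56]. Speed limits (rad/s): [2.57, 2.57, 3.14, 3.14, 3.14, 3.14].

INTERFACE

Orientations are given as a unit quaternion [x, y, z, w].
In Python, from rig import bot, read_camera gives the robot as it stands.
- The arm moves only by the shell command python3 -m jog 'ROWS' [FORCE]. ROWS is JSON, a list of rows, each an object of numbers: "dx", "dy", "dz": the shift along the tool's x, y, z in m; "wx", "wy", "wz": the turn, a rotation vector about the tool's x, y, z in degrees; "hand": the gripper command: -1 is shut, 1 is fully open, values between are in proportion. A call has 1 to 10 rows; each row is the pose to reach, as a shift and turn from the pose commanded when the call began, along the tool's axes at that moment; what a row does not reach only later rows make up. A row lasts 1/10 s, in which the tool goes at most 50 mm and 8.59 degrees, less where a joint would pass 70% of its speed; a pose out of reach is approached as far as the arm can. A call with a gripper value outside its range is refused whole. The fingers move at their own pace and stop on an object; FORCE is the grip in N (left out, the last holds). Time passes only in rows, so rows that repeat a pose let the fingers close. It gives the time, the measured TCP pose, the force, the opening and the grip force at its end, in the units of the state.
- bot.read_state(): the state, without advancing time (a new reading comes with each control period).
- read_camera(name): name is "scene" or "top" or "wrist"; returns a dict with "image" (420x560x3 uint8, blue, green, red), "mtx" (3x3 intrinsics, pixels), "T" (4x4, takes a point from camera to world coordinates). Camera axes: x right, y down, z forward; pixel columns grow to the right and rows downward; lengths in m; the calibration is good to about 2 mm. A picture is of the moment at which its call begins. There is no depth.
- bot.job_done(): hands the job in; it is judged then, once.
The state is a dict: "clock": time; "joint_pos": joint angles; "qd": joint speeds; "tau": joint torques, N m; "position": TCP position; "tcp_rot": TCP orientation; "force": force on the tool from outside, world axes, zero at the start; "moment": the same for the moment, N m; "gripper_width": opening from 0.0 (shut) to 1.0 (fully open); "grasp_force": force on a finger pad.
Only numpy, scipy, OpenCV 4.12 (cv2) and the standard library are available. Lean on these libraries where they do the work, as an engineer would, in place of code of your own. Each camera call takes 0.05 s, during which the arm holds its last target. There are 200 camera calls.

## Working session

There is one attempt and no reset: what is moved stays moved. The work goes in short steps, Python scripts to look and compute and a shell command to move; the robot and the scene stay as the last step left them, time stands still between calls to the robot, and variables do not carry over. Pictures are saved under pics/ and viewed, at most 10 in all, crops included, and the job is handed in when it is done.

```bash
mkdir -p pics
python3 - <<'E'
from rig import bot, read_camera
import cv2,pickle
s=bot.read_state();print(s)
for n in("top","scene"):
    c=read_camera(n);cv2.imwrite(f"pics/{n}0.png",c["image"]);pickle.dump(c,open(f"{n}0.pkl","wb"));print(n,c["mtx"].round(1).tolist(),c["T"].round(3).tolist())
E
```

```text
{'clock': 0.0, 'joint_pos': array([-1.18302203e+00,  3.20272131e-01,  1.56567102e+00,  3.14872175e-06,
        1.25738170e+00, -2.00406915e-02]), 'qd': array([-6.75909923e-04,  9.41091606e-04,  8.99633865e-04, -2.36776022e-05,
        1.42116580e-03,  1.04298307e-05]), 'tau': array([-5.11405287e-04, -4.12454367e+01, -2.31971347e+01,  7.28196977e-02,
        4.57829784e-02, -1.37342981e-04]), 'position': array([ 0.22783834, -0.52738896,  0.21313474]), 'tcp_rot': array([ 9.79282530e-01,  2.02496856e-01, -1.56878893e-04, -8.51772816e-04]), 'force': array([-0.16200463, -0.48773856, -0.34728361]), 'moment': array([-0.02697772, -0.05066277, -0.03732409]), 'grasp_force': 0.0, 'gripper_width': 0.9998866507539803}
top [[392.2, 0.0, 282.3], [0.0, 392.2, 200.6], [0.0, 0.0, 1.0]] [[0.006, -0.998, 0.059, 0.571], [-1.0, -0.006, -0.001, 0.01], [0.001, -0.059, -0.998, 0.907], [0.0, 0.0, 0.0, 1.0]]
scene [[409.7, 0.0, 279.1], [0.0, 409.7, 211.5], [0.0, 0.0, 1.0]] [[0.767, 0.362, -0.529, 1.126], [0.641, -0.412, 0.647, -0.613], [0.016, -0.836, -0.549, 0.598], [0.0, 0.0, 0.0, 1.0]]
```

View pics/top0.png

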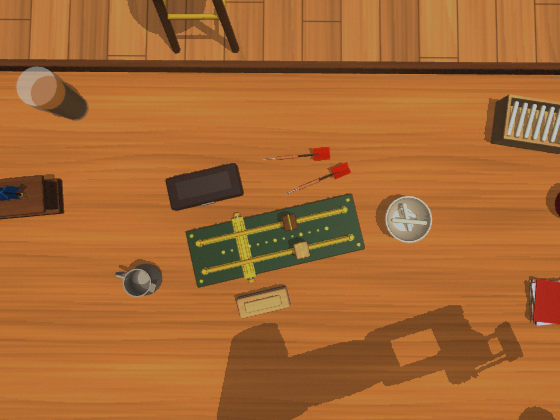

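View pics/scene0.png

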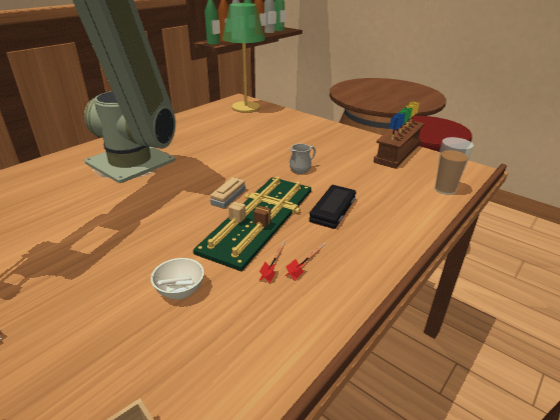

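The top view shows the board from about (188,238) to (363,245), with the dark marker at (290,222) on the far rail and the pale one at (302,250). The match stop crosses the board from (238,216) to (250,278). I'll zoom in on this area.

Run:
```python
import cv2
i=cv2.imread("pics/top0.png")[190:290,180:370]
cv2.imwrite("pics/crop0.png",cv2.resize(i,None,fx=4,fy=4,interpolation=cv2.INTER_CUBIC))
```

```text
(no output)
```

View pics/crop0.png

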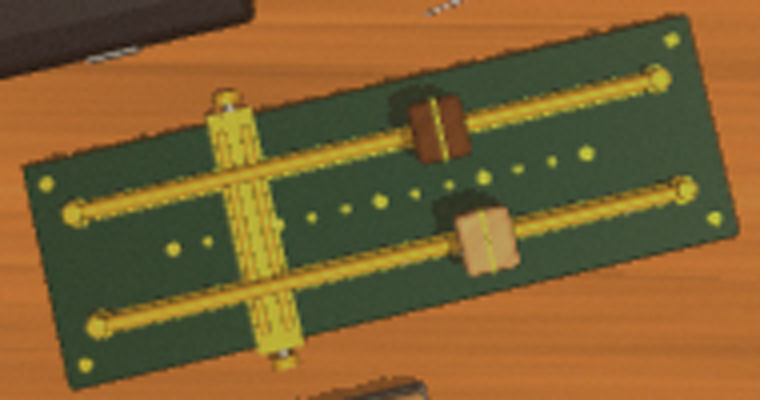

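The zoom shows these crop-pixel positions:
- **Posts:** (74,214), (658,78), (98,326) and (685,189).
- **Marker tops:** dark at (440,130), pale at (487,240).
- **Match stop:** corners (207,113), (252,106), (302,345) and (262,353).

```bash
cat > h.py <<'E'
import numpy as np
def ray(c,uv,z):
    d=c["T"][:3,:3]@np.linalg.inv(c["mtx"])@np.array([uv[0],uv[1],1.]);o=c["T"][:3,3]
    return o+d*(z-o[2])/d[2]
def proj(c,p):
    q=c["T"][:3,:3].T@(np.asarray(p)-c["T"][:3,3]);q=c["mtx"]@q;return q[:2]/q[2]
E
python3 - <<'E'
import pickle,numpy as np
from h import *
c=pickle.load(open("top0.pkl","rb"))
f=lambda u,v,z:ray(c,(u/4+180-.375,v/4+190-.375),z)
P=[f(74,214,.035),f(658,78,.035),f(98,326,.035),f(685,189,.035)]
print(np.round(P,4), [np.linalg.norm(P[0]-P[1]),np.linalg.norm(P[2]-P[3]),np.linalg.norm(P[0]-P[2])])
C=[f(24,164,.016),f(690,14,.016),f(740,236,.016),f(72,388,.016)]
print("centres",np.mean(P,0),np.mean(C,0),np.linalg.norm(C[0]-C[1]),np.linalg.norm(C[1]-C[2]))
y=(P[0]-P[1])+(P[2]-P[3]);y[2]=0;y/=np.linalg.norm(y);x=np.array([y[1],-y[0],0])
print("yaxis",y,"yaw",np.degrees(np.arctan2(x[1],x[0])))
o=(np.mean(P,0)+np.mean(C,0))/2;o[2]=0
for n,p in dict(dark=f(440,130,.064),pale=f(487,240,.064),stop=np.mean([f(207,113,.02),f(252,106,.02),f(302,345,.02),f(262,353,.02)],0),
 d1=f(434,98,.064),d2=f(446,160,.064)).items():
    print(n,p.round(4),"local",round((p-o)@x,4),round((p-o)@y,4))
E
```

```text
[[ 0.5264  0.1953  0.035 ]
 [ 0.6038 -0.128   0.035 ]
 [ 0.4651  0.181   0.035 ]
 [ 0.5423 -0.1428  0.035 ]] [np.float64(0.3325148773997303), np.float64(0.332879782101062), np.float64(0.06300085405221965)]
centres [0.53440484 0.02635311 0.035     ] [0.53455064 0.02507473 0.016     ] 0.38766295178460636 0.12867732361505438
yaxis [-0.2323966   0.97262111  0.        ] yaw 13.438210598334202
dark [ 0.574  -0.0063  0.064 ] local 0.031 -0.0404
pale [ 0.5154 -0.0318  0.064 ] local -0.0319 -0.0515
stop [0.5181 0.0962 0.02  ] local 0.0004 0.0724
d1 [ 0.5911 -0.003   0.064 ] local 0.0484 -0.0411
d2 [ 0.558  -0.0096  0.064 ] local 0.0146 -0.0398
```

```bash
python3 -m jog '[{"dx":0.01,"dy":-0.005,"wz":-2,"hand":-1},{"dx":0.04,"dy":-0.022,"wz":-7,"hand":-1},{"dx":0.08,"dy":-0.044,"wz":-13,"hand":-1},{"dx":0.12,"dy":-0.066,"wz":-19,"hand":-1},{"dx":0.16,"dy":-0.088,"wz":-25,"hand":-1},{"dx":0.20,"dy":-0.11,"wz":-31,"hand":-1},{"dx":0.24,"dy":-0.131,"wz":-37,"hand":-1},{"dx":0.28,"dy":-0.153,"wz":-43,"hand":-1},{"dx":0.31,"dy":-0.17,"wz":-48,"hand":-1},{"dx":0.31,"dy":-0.17,"wz":-48,"hand":-1}]' 10
cat > s.py <<'E'
from rig import bot
import numpy as np
from scipy.spatial.transform import Rotation as R
o=np.array([.5345,.0257,0]);x=np.array([.9726,.2324,0]);y=np.array([-.2324,.9726,0])
def show(tx=.032,ty=-.1,yaw=103.44):
    s=bot.read_state();M=R.from_quat(s["tcp_rot"]).as_matrix();p=s["position"]
    a=np.degrees(np.arctan2(M[1,0],M[0,0]))
    t=o+x*tx*1+y*ty
    print("clk",s["clock"],"pos",p.round(4),"local",((p-o)@x).round(4),((p-o)@y).round(4),"yaw",a.round(2),"toolz",M[:,2].round(3),"F",s["force"].round(2),"w",s["gripper_width"])
    print("to target tool d",(M.T@np.array([t[0]-p[0],t[1]-p[1],0])).round(4),"wz",(a-yaw).round(2))
if __name__=="__main__": show()
E
python3 s.py
```

```text
clk 0.1 pos [ 0.2279 -0.5274  0.2132] local -0.4268 -0.4667 yaw 23.37 toolz [-0.001  0.001 -1.   ] F [-0.1  -0.82 -0.13] w 0.9998170331320394
to target tool d [ 5.151e-01 -2.821e-01  5.000e-04] wz -80.07$[0]: bad value
```

```bash
python3 -m jog '[{"dx":0.01,"dy":-0.005,"dz":0,"wx":0,"wy":0,"wz":-2,"hand":-1}]' 10; python3 -m jog 2>&1 | head -5
```

```text
clock: 0.2
position: [0.2348, -0.5195, 0.2133]
tcp_rot: [0.976, 0.22, -0.0, -0.0]
force: [0.8, 0.5, 0.5]
gripper_width: 0.941
grasp_force: 0.0
invalid input
```

```bash
python3 -m jog '[{"dx":0.04,"dy":-0.020,"dz":0,"wx":0,"wy":0,"wz":-6,"hand":-1},{"dx":0.08,"dy":-0.040,"dz":0,"wx":0,"wy":0,"wz":-12,"hand":-1},{"dx":0.12,"dy":-0.060,"dz":0,"wx":0,"wy":0,"wz":-18,"hand":-1},{"dx":0.16,"dy":-0.080,"dz":0,"wx":0,"wy":0,"wz":-24,"hand":-1},{"dx":0.20,"dy":-0.10,"dz":0,"wx":0,"wy":0,"wz":-30,"hand":-1},{"dx":0.24,"dy":-0.12,"dz":0,"wx":0,"wy":0,"wz":-36,"hand":-1},{"dx":0.28,"dy":-0.14,"dz":0,"wx":0,"wy":0,"wz":-42,"hand":-1},{"dx":0.32,"dy":-0.16,"dz":0,"wx":0,"wy":0,"wz":-48,"hand":-1},{"dx":0.34,"dy":-0.17,"dz":0,"wx":0,"wy":0,"wz":-52,"hand":-1},{"dx":0.34,"dy":-0.17,"dz":0,"wx":0,"wy":0,"wz":-52,"hand":-1}]' 10; python3 s.py
```

```text
clock: 1.2
position: [0.471, -0.217, 0.2137]
tcp_rot: [0.779, 0.627, 0.0, -0.0]
force: [-0.4, -0.2, -0.0]
gripper_width: 0.068
grasp_force: 0.0
clk 1.2 pos [ 0.471  -0.217   0.2137] local -0.1182 -0.2213 yaw 77.72 toolz [ 0.     0.001 -1.   ] F [-0.39 -0.21 -0.01] w 0.06776747620784192
to target tool d [0.1744 0.0827 0.0002] wz -25.72
```

```bash
python3 -m jog '[{"dx":0.035,"dy":0.017,"dz":0,"wx":0,"wy":0,"wz":-5.1,"hand":-1},{"dx":0.07,"dy":0.033,"dz":0,"wx":0,"wy":0,"wz":-10.3,"hand":-1},{"dx":0.105,"dy":0.05,"dz":0,"wx":0,"wy":0,"wz":-15.4,"hand":-1},{"dx":0.14,"dy":0.066,"dz":0,"wx":0,"wy":0,"wz":-20.6,"hand":-1},{"dx":0.1744,"dy":0.0827,"dz":0,"wx":0,"wy":0,"wz":-25.7,"hand":-1},{"dx":0.1744,"dy":0.0827,"dz":0,"wx":0,"wy":0,"wz":-25.7,"hand":-1},{"dx":0.1744,"dy":0.0827,"dz":0,"wx":0,"wy":0,"wz":-25.7,"hand":-1}]' 10; python3 s.py
python3 - <<'E'
from rig import read_camera
import cv2,pickle
c=read_camera("wrist");cv2.imwrite("pics/w1.png",c["image"]);pickle.dump(c,open("w1.pkl","wb"));print(c["mtx"].round(1).tolist(),c["T"].round(3).tolist())
E
```

```text
clock: 1.9
position: [0.5879, -0.0681, 0.2135]
tcp_rot: [0.622, 0.783, -0.001, -0.0]
force: [-0.1, -0.4, -0.7]
gripper_width: 0.003
grasp_force: 0.0
clk 1.9 pos [ 0.5879 -0.0681  0.2135] local 0.0302 -0.1036 yaw 103.08 toolz [-0.002 -0.001 -1.   ] F [-0.06 -0.39 -0.74] w 0.002830089920875694
to target tool d [ 0.0036  0.0018 -0.    ] wz -0.36
[[300.4, 0.0, 282.5], [0.0, 300.4, 206.2], [0.0, 0.0, 1.0]] [[0.974, 0.221, 0.052, 0.574], [0.227, -0.946, -0.23, -0.004], [-0.001, 0.236, -0.972, 0.385], [0.0, 0.0, 0.0, 1.0]]
```

View pics/w1.png

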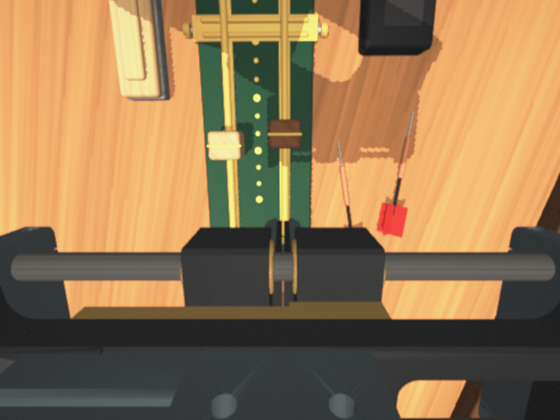

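The wrist view shows the dark marker's brass line at about (285,133), the stop bar across rows 15–41, and the finger lined up with the dark rail at column 284. I'll take one zoom to locate the ridges.

Run:
```python
import cv2
i=cv2.imread("pics/w1.png")[5:155,180:340]
cv2.imwrite("pics/w1c.png",cv2.resize(i,None,fx=4,fy=4,interpolation=cv2.INTER_CUBIC))
```

```text
(no output)
```

View pics/w1c.png

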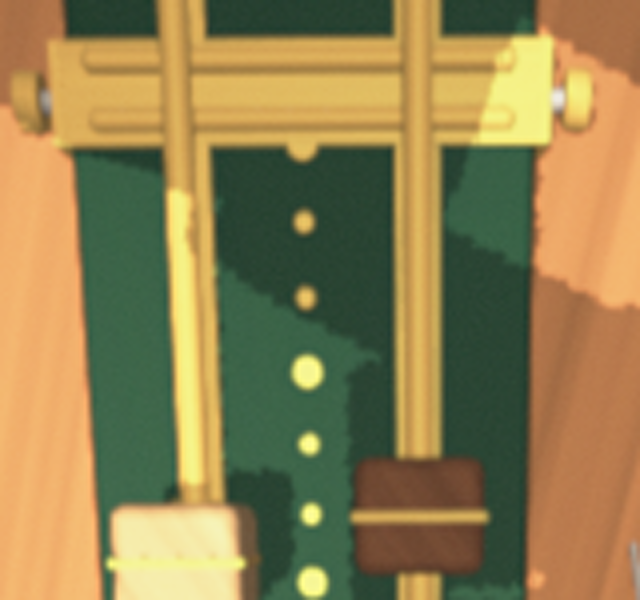

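Crop rows: the tall ridge is at about 58, the low ridge at 119, the bar edges at 38 and 148, and the dark marker's line at (420,517). The groove therefore sits near the middle of the bar.

Run:
```python
import pickle,numpy as np
from h import *
from s import o,x,y
c=pickle.load(open("w1.pkl","rb"))
f=lambda u,v,z:ray(c,(u/4+180-.375,v/4+5-.375),z)
for n,a in dict(dark=(420,517,.064),pale=(177,564,.064),low=(300,119,.02),tall=(300,58,.021),e1=(300,38,.018),e2=(300,148,.018)).items():
    p=f(*a);print(n,p.round(4),((p-o)@x).round(4),((p-o)@y).round(4))
b=[f(418,440,.033),f(418,20,.033)];d=b[1]-b[0];print("rail yaw",np.degrees(np.arctan2(d[1],d[0])),((b[0]-o)@x).round(4),((b[1]-o)@x).round(4))
```

```text
dark [ 0.5754 -0.0042  0.064 ] 0.0328 -0.0386
pale [ 0.5161 -0.0304  0.064 ] -0.0309 -0.0503
low [0.5193 0.0916 0.02  ] 0.0005 0.0677
tall [0.5164 0.106  0.021 ] 0.001 0.0823
e1 [0.5149 0.1117 0.018 ] 0.0009 0.0882
e2 [0.5205 0.0851 0.018 ] 0.0002 0.061
rail yaw 103.19493762372355 0.0325 0.033
```

```bash
python3 -m jog '[{"dx":0,"dy":0,"dz":0.04,"wx":0,"wy":0,"wz":0,"hand":-1},{"dx":0,"dy":0,"dz":0.08,"wx":0,"wy":0,"wz":0,"hand":-1},{"dx":0,"dy":0,"dz":0.12,"wx":0,"wy":0,"wz":0,"hand":-1},{"dx":0,"dy":0,"dz":0.15,"wx":0,"wy":0,"wz":0,"hand":-1},{"dx":0,"dy":0,"dz":0.165,"wx":0,"wy":0,"wz":0,"hand":-1},{"dx":0,"dy":0,"dz":0.168,"wx":0,"wy":0,"wz":0,"hand":-1},{"dx":0,"dy":0,"dz":0.168,"wx":0,"wy":0,"wz":0,"hand":-1},{"dx":0,"dy":0,"dz":0.168,"wx":0,"wy":0,"wz":0,"hand":-1}]'; python3 s.py
```

```text
clock: 2.75
position: [0.5892, -0.0688, 0.0474]
tcp_rot: [0.623, 0.783, 0.001, 0.001]
force: [0.0, -0.3, 0.2]
gripper_width: 0.005
grasp_force: 0.0
clk 2.75 pos [ 0.5892 -0.0688  0.0474] local 0.0312 -0.1046 yaw 103.0 toolz [ 0.002 -0.001 -1.   ] F [ 0.   -0.26  0.22] w 0.0054375000272187425
to target tool d [ 0.0046  0.0008 -0.    ] wz -0.44
```

```bash
python3 -m jog '[{"dx":0.008,"dy":0.001,"dz":0.002,"wx":0,"wy":0,"wz":-0.2,"hand":-1},{"dx":0.018,"dy":0.001,"dz":0.002,"wx":0,"wy":0,"wz":-0.2,"hand":-1},{"dx":0.026,"dy":0.001,"dz":0.002,"wx":0,"wy":0,"wz":-0.2,"hand":-1},{"dx":0.029,"dy":0.001,"dz":0.002,"wx":0,"wy":0,"wz":-0.2,"hand":-1},{"dx":0.032,"dy":0.001,"dz":0.002,"wx":0,"wy":0,"wz":-0.2,"hand":-1},{"dx":0.035,"dy":0.001,"dz":0.002,"wx":0,"wy":0,"wz":-0.2,"hand":-1},{"dx":0.038,"dy":0.001,"dz":0.002,"wx":0,"wy":0,"wz":-0.2,"hand":-1},{"dx":0.041,"dy":0.001,"dz":0.002,"wx":0,"wy":0,"wz":-0.2,"hand":-1},{"dx":0.044,"dy":0.001,"dz":0.002,"wx":0,"wy":0,"wz":-0.2,"hand":-1}]'; python3 s.py
cat > w.py <<'E'
import sys,cv2,pickle
from rig import read_camera
n=sys.argv[1];c=read_camera("wrist");pickle.dump(c,open(n+".pkl","wb"))
cv2.imwrite(f"pics/{n}.png",cv2.resize(c["image"][0:230,200:360],None,fx=2.6,fy=2.6,interpolation=cv2.INTER_CUBIC))
E
python3 w.py w2
```

```text
clock: 3.65
position: [0.5796, -0.0249, 0.044]
tcp_rot: [0.621, 0.784, -0.0, 0.0]
force: [-0.5, -1.0, 1.8]
gripper_width: 0.009
grasp_force: 0.6
clk 3.65 pos [ 0.5796 -0.0249  0.044 ] local 0.0321 -0.0597 yaw 103.25 toolz [ 0. -0. -1.] F [-0.54 -1.04  1.76] w 0.009066791506885842
to target tool d [-0.0403  0.      0.    ] wz -0.19
```

View pics/w2.png

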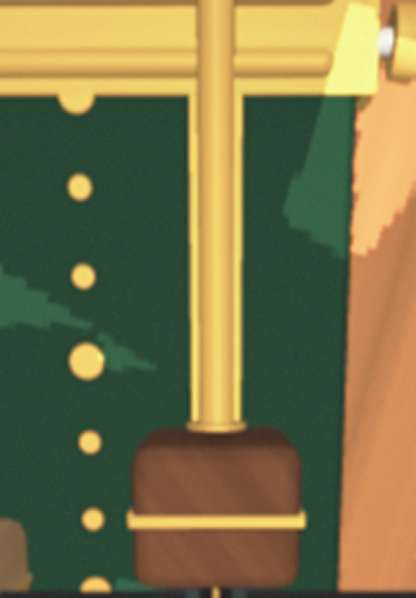

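The marker fills crop rows 430–585 with its line at (217,520). The fingers are against its near face, and the low ridge is at row ~64. I'll compute the offset between finger and marker and the distance left.

```bash
cat > m.py <<'E'
import sys,pickle
from h import *
from s import o,x,y,bot
def m(n,line,low):
    c=pickle.load(open(n+".pkl","rb"));f=lambda u,v,z:((ray(c,((u+.5)/2.6+200-.5,(v+.5)/2.6-.5),z)-o)@y)
    p=(bot.read_state()["position"]-o)@y
    L=f(*line,.064);G=f(*low,.02)+.006 if low else .0737
    print("marker",L.round(4),"groove",G.round(4),"gap",(G-L).round(4),"tcp-marker",(p-L).round(4))
E
python3 -c "
from m import m
m('w2',(217,520),(150,64))"
```

```text
marker -0.0274 groove 0.0739 gap 0.1012 tcp-marker -0.0318
```

```bash
python3 -m jog '[{"dx":0.004,"dy":0,"dz":0,"wx":0,"wy":0,"wz":0,"hand":-1},{"dx":0.010,"dy":0,"dz":0,"wx":0,"wy":0,"wz":0,"hand":-1},{"dx":0.016,"dy":0,"dz":0,"wx":0,"wy":0,"wz":0,"hand":-1},{"dx":0.022,"dy":0,"dz":0,"wx":0,"wy":0,"wz":0,"hand":-1},{"dx":0.028,"dy":0,"dz":0,"wx":0,"wy":0,"wz":0,"hand":-1},{"dx":0.034,"dy":0,"dz":0,"wx":0,"wy":0,"wz":0,"hand":-1},{"dx":0.040,"dy":0,"dz":0,"wx":0,"wy":0,"wz":0,"hand":-1},{"dx":0.046,"dy":0,"dz":0,"wx":0,"wy":0,"wz":0,"hand":-1},{"dx":0.050,"dy":0,"dz":0,"wx":0,"wy":0,"wz":0,"hand":-1},{"dx":0.052,"dy":0,"dz":0,"wx":0,"wy":0,"wz":0,"hand":-1}]'; python3 s.py
python3 -m jog '[{"dx":0.003,"dy":0,"dz":0,"wx":0,"wy":0,"wz":0,"hand":-1},{"dx":0.007,"dy":0,"dz":0,"wx":0,"wy":0,"wz":0,"hand":-1},{"dx":0.011,"dy":0,"dz":0,"wx":0,"wy":0,"wz":0,"hand":-1},{"dx":0.015,"dy":0,"dz":0,"wx":0,"wy":0,"wz":0,"hand":-1},{"dx":0.019,"dy":0,"dz":0,"wx":0,"wy":0,"wz":0,"hand":-1},{"dx":0.023,"dy":0,"dz":0,"wx":0,"wy":0,"wz":0,"hand":-1},{"dx":0.025,"dy":0,"dz":0,"wx":0,"wy":0,"wz":0,"hand":-1},{"dx":0.027,"dy":0,"dz":0,"wx":0,"wy":0,"wz":0,"hand":-1},{"dx":0.028,"dy":0,"dz":0,"wx":0,"wy":0,"wz":0,"hand":-1},{"dx":0.028,"dy":0,"dz":0,"wx":0,"wy":0,"wz":0,"hand":-1}]'; python3 s.py; python3 w.py w3
```

```text
clock: 4.7
position: [0.5675, 0.0262, 0.0439]
tcp_rot: [0.621, 0.784, -0.0, -0.0]
force: [0.7, -2.0, 1.0]
gripper_width: 0.001
grasp_force: 0.6
clk 4.7 pos [0.5675 0.0262 0.0439] local 0.0322 -0.0071 yaw 103.29 toolz [-0. -0. -1.] F [ 0.71 -1.98  0.97] w 0.0009049481799913866
to target tool d [-0.0929  0.0001  0.    ] wz -0.15
clock: 5.7
position: [0.561, 0.0532, 0.0438]
tcp_rot: [0.621, 0.784, 0.0, -0.0]
force: [-0.4, -0.2, 0.0]
gripper_width: 0.004
grasp_force: 0.0
clk 5.7 pos [0.561  0.0532 0.0438] local 0.0322 0.0206 yaw 103.26 toolz [-0.  0. -1.] F [-0.37 -0.21  0.04] w 0.003964122728641079
to target tool d [-0.1206  0.0002 -0.    ] wz -0.18
```

View pics/w3.png

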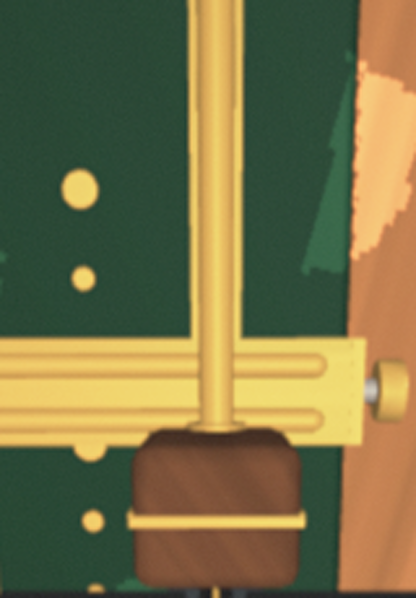

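The line is still at (217,520). The low ridge is now at row ~421 and the tall one at ~364.

```bash
python3 -c "
from m import m
m('w3',(217,520),(150,421))"
```

```text
marker 0.053 groove 0.0745 gap 0.0216 tcp-marker -0.0324
```

```bash
python3 -m jog '[{"dx":0.002,"dy":0,"dz":0,"wx":0,"wy":0,"wz":0,"hand":-1},{"dx":0.004,"dy":0,"dz":0,"wx":0,"wy":0,"wz":0,"hand":-1},{"dx":0.006,"dy":0,"dz":0,"wx":0,"wy":0,"wz":0,"hand":-1},{"dx":0.008,"dy":0,"dz":0,"wx":0,"wy":0,"wz":0,"hand":-1},{"dx":0.010,"dy":0,"dz":0,"wx":0,"wy":0,"wz":0,"hand":-1},{"dx":0.010,"dy":0,"dz":0,"wx":0,"wy":0,"wz":0,"hand":-1}]'|sed -n '2p;4p'
python3 -m jog '[{"dx":0.001,"dy":0,"dz":0,"wx":0,"wy":0,"wz":0,"hand":-1},{"dx":0.001,"dy":0,"dz":0,"wx":0,"wy":0,"wz":0,"hand":-1}]'|sed -n '2p;4p'
python3 -m jog '[{"dx":0.001,"dy":0,"dz":0,"wx":0,"wy":0,"wz":0,"hand":-1},{"dx":0.001,"dy":0,"dz":0,"wx":0,"wy":0,"wz":0,"hand":-1}]'|sed -n '2p;4p'
python3 -m jog '[{"dx":0.001,"dy":0,"dz":0,"wx":0,"wy":0,"wz":0,"hand":-1},{"dx":0.001,"dy":0,"dz":0,"wx":0,"wy":0,"wz":0,"hand":-1}]'|sed -n '2p;4p'
```

```text
position: [0.5587, 0.0631, 0.0439]
force: [0.3, -0.4, -0.1]
position: [0.5586, 0.0635, 0.0439]
force: [0.4, -2.1, -0.3]
position: [0.5585, 0.0641, 0.044]
force: [0.8, -4.4, -0.2]
position: [0.5581, 0.0656, 0.044]
force: [0.2, -3.5, -1.0]
```

```bash
python3 -m jog '[{"dx":0.001,"dy":0,"dz":0,"wx":0,"wy":0,"wz":0,"hand":-1},{"dx":0.001,"dy":0,"dz":0,"wx":0,"wy":0,"wz":0,"hand":-1}]'|sed -n '2p;4p'
python3 -m jog '[{"dx":0.001,"dy":0,"dz":0,"wx":0,"wy":0,"wz":0,"hand":-1},{"dx":0.001,"dy":0,"dz":0,"wx":0,"wy":0,"wz":0,"hand":-1}]'|sed -n '2p;4p'
python3 s.py; python3 w.py w4
```

```text
position: [0.5578, 0.067, 0.0439]
force: [0.3, -1.6, 0.0]
position: [0.5575, 0.0681, 0.0439]
force: [0.4, -1.6, -0.1]
clk 7.35 pos [0.5575 0.0681 0.0439] local 0.0322 0.0358 yaw 103.25 toolz [-0.     0.001 -1.   ] F [ 0.41 -1.65 -0.09] w 0.009760175862775186
to target tool d [-1.358e-01  2.000e-04 -1.000e-04] wz -0.19
```

View pics/w4.png

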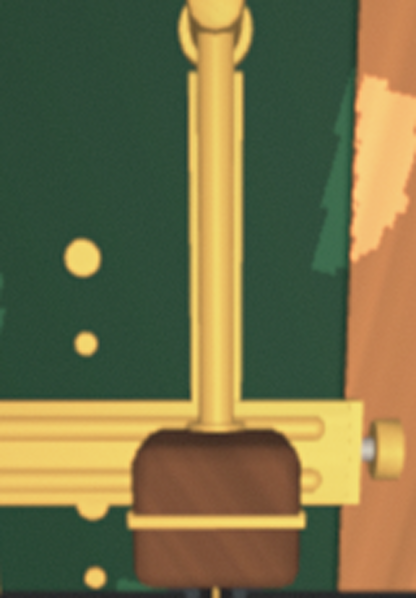

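The line is still at row 520, so the finger is in contact. The low ridge is at row 481 and the gap is about 6 mm, so the marker is near the crest. I'll keep to small steps.

```bash
python3 -m jog '[{"dx":0.001,"dy":0,"dz":0,"wx":0,"wy":0,"wz":0,"hand":-1},{"dx":0.001,"dy":0,"dz":0,"wx":0,"wy":0,"wz":0,"hand":-1}]'|sed -n '2p;4p'
python3 -c "
from rig import read_camera;import cv2
i=cv2.cvtColor(read_camera('wrist')['image'],cv2.COLOR_BGR2HSV)[:230,255:310,2].mean(1)
print(i[150:228].round().astype(int).tolist())"
python3 -m jog '[{"dx":0.001,"dy":0,"dz":0,"wx":0,"wy":0,"wz":0,"hand":-1},{"dx":0.001,"dy":0,"dz":0,"wx":0,"wy":0,"wz":0,"hand":-1}]'|sed -n '2p;4p'
python3 -c "
from rig import read_camera;import cv2
i=cv2.cvtColor(read_camera('wrist')['image'],cv2.COLOR_BGR2HSV)[:230,255:310,2].mean(1)
print(i[150:228].round().astype(int).tolist())"
```

```text
position: [0.5575, 0.069, 0.044]
force: [0.1, -0.0, 0.4]
[130, 130, 129, 128, 136, 178, 225, 234, 235, 235, 231, 218, 207, 210, 198, 154, 103, 80, 76, 74, 77, 87, 99, 108, 113, 116, 119, 122, 125, 127, 127, 127, 127, 127, 127, 127, 127, 127, 127, 127, 127, 127, 127, 127, 127, 127, 125, 136, 187, 234, 243, 243, 230, 160, 125, 126, 127, 127, 127, 128, 128, 128, 128, 128, 128, 128, 129, 129, 128, 129, 128, 126, 122, 117, 111, 97, 74, 64]
position: [0.5574, 0.0699, 0.044]
force: [0.5, 0.9, -0.4]
[130, 130, 130, 129, 128, 131, 153, 207, 233, 235, 234, 229, 220, 201, 164, 118, 87, 78, 75, 75, 82, 93, 104, 111, 115, 118, 121, 124, 126, 128, 127, 127, 127, 127, 127, 127, 127, 127, 127, 127, 127, 126, 127, 126, 126, 126, 128, 157, 218, 242, 243, 236, 194, 139, 125, 127, 127, 127, 128, 128, 128, 128, 128, 128, 128, 128, 129, 129, 129, 129, 127, 124, 119, 113, 104, 89, 75, 66]
```

```bash
cat > l.py <<'E'
import cv2,numpy as np,pickle
from rig import read_camera,bot
from h import ray
from s import o,y
def line(c):
    v=c["image"].astype(float)[190:215,262:302,1].mean(1);v=np.clip(v-v.min()-30,0,None);return 190+(v@np.arange(25))/v.sum()
def rep(c,p):
    r=line(c);L=(ray(c,(283,r),.064)-o)@y;print("row",r.round(2),"marker",L.round(4),"tcp",((p-o)@y).round(4) if p is not None else "")
if __name__=="__main__":
    for n in("w2","w3","w4"): rep(pickle.load(open(n+".pkl","rb")),None)
    p=bot.read_state()["position"];c=read_camera("wrist");pickle.dump(c,open("w5.pkl","wb"));rep(c,p)
E
python3 l.py
```

```text
row 200.34 marker -0.0277 tcp 
row 200.34 marker 0.0526 tcp 
row 200.36 marker 0.0679 tcp 
row 199.55 marker 0.07 tcp 0.0376
```

```bash
python3 -m jog '[{"dx":0.001,"dy":0,"dz":0,"wx":0,"wy":0,"wz":0,"hand":-1},{"dx":0.001,"dy":0,"dz":0,"wx":0,"wy":0,"wz":0,"hand":-1}]'|sed -n '2p;4p'
python3 l.py|tail -1
python3 -m jog '[{"dx":0.001,"dy":0,"dz":0,"wx":0,"wy":0,"wz":0,"hand":-1},{"dx":0.001,"dy":0,"dz":0,"wx":0,"wy":0,"wz":0,"hand":-1}]'|sed -n '2p;4p'
python3 l.py|tail -1
```

```text
position: [0.557, 0.0707, 0.044]
force: [0.1, 0.1, -0.7]
row 193.03 marker 0.0743 tcp 0.0385
position: [0.5568, 0.0716, 0.0439]
force: [-0.1, -0.4, -0.6]
row 194.98 marker 0.0743 tcp 0.0394
```

It has snapped: the marker jumped ahead of the finger to 0.0743, which matches the groove, and stays there. Now I'll back off, lift and check.

```bash
python3 -m jog '[{"dx":-0.005,"dy":0,"dz":0,"wx":0,"wy":0,"wz":0,"hand":-1},{"dx":-0.015,"dy":0,"dz":0,"wx":0,"wy":0,"wz":0,"hand":-1},{"dx":-0.03,"dy":0,"dz":0,"wx":0,"wy":0,"wz":0,"hand":-1},{"dx":-0.04,"dy":0,"dz":-0.02,"wx":0,"wy":0,"wz":0,"hand":-1},{"dx":-0.05,"dy":0,"dz":-0.05,"wx":0,"wy":0,"wz":0,"hand":-1},{"dx":-0.05,"dy":0,"dz":-0.08,"wx":0,"wy":0,"wz":0,"hand":-1},{"dx":-0.05,"dy":0,"dz":-0.11,"wx":0,"wy":0,"wz":0,"hand":-1},{"dx":-0.05,"dy":0,"dz":-0.12,"wx":0,"wy":0,"wz":0,"hand":-1},{"dx":-0.05,"dy":0,"dz":-0.12,"wx":0,"wy":0,"wz":0,"hand":-1},{"dx":-0.05,"dy":0,"dz":-0.12,"wx":0,"wy":0,"wz":0,"hand":-1}]'
python3 - <<'E'
from rig import read_camera
import cv2,pickle
c=read_camera("wrist");pickle.dump(c,open("w6.pkl","wb"))
cv2.imwrite("pics/w6.png",cv2.resize(c["image"][30:230,160:360],None,fx=3,fy=3,interpolation=cv2.INTER_CUBIC))
E
```

```text
clock: 9.45
position: [0.5675, 0.0223, 0.1626]
tcp_rot: [0.621, 0.784, -0.001, -0.001]
force: [-0.5, 0.6, -1.3]
gripper_width: 0.004
grasp_force: 0.0
```

View pics/w6.png

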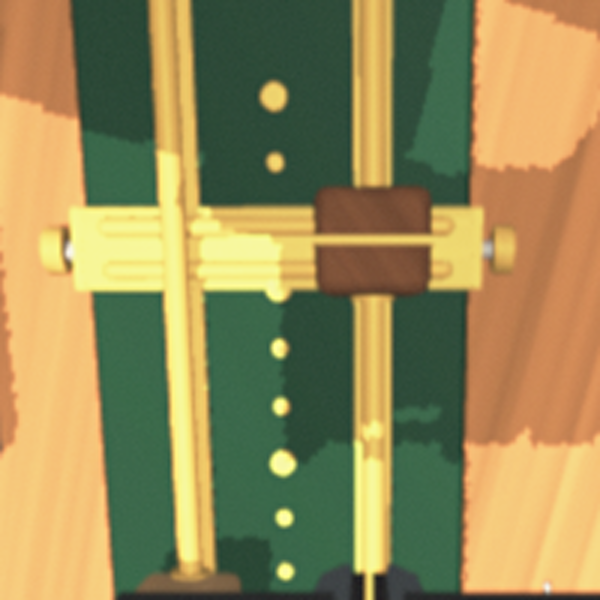

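The marker is on the bar with its line at (373,239), between the tall ridge (row 225) and the low ridge (row 270).

Run:
```python
import pickle
from h import *
from s import o,y
c=pickle.load(open("w6.pkl","rb"));f=lambda u,v,z:((ray(c,((u+.5)/3+160-.5,(v+.5)/3+30-.5),z)-o)@y).round(4)
print("marker",f(373,239,.064),"low",f(440,270,.02),"tall",f(440,225,.021),"edges",f(440,207,.018),f(440,291,.018))
```

```text
marker 0.0748 low 0.068 tall 0.0823 edges 0.0882 0.0613
```

Measured this way, the groove is at 0.0740–0.0748 and the marker at 0.0748, so it is seated. The hand is clear, so I'm handing in.

```bash
python3 -c "
from rig import bot;print(bot.job_done())"
```

```text
the job is handed in; nothing more can be done
None
```

The dark marker clicked over the low ridge into the match-stop groove, measured within about 1 mm of the groove's middle, with the hand clear; the job is handed in at about 9.5 s of the 38 s, and no verdict was returned.

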